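Re-rack the bench things in working order

TASK

The bottle, the flux pot, the pumice stone and the steel bench block are set out in a row on the aluminium tray in the order in which they will be used, first at the left as you look from the robot. Move them to the wooden rack in that same order, one in the middle of each bay, counting from the rack's red end: the leftmost goes in the bay next to the red end, the rightmost in the bay farthest from it. Set each down flat on its base in its bay, and never tip the bottle or the pot over on the way.

Things in the scene. Friction and masses are not known exactly. Their poses are not given: they have to be found in the camera images.
- bottle_mid (a point): amber dropper bottle with a black dropper cap, upright, 27 mm across, 87 mm tall; the point is its centre, half-way up (43.5 mm above its foot). z is up; gripped across the round body.
- pot_mid (a point): small round beige flux pot, open at the top, 45 mm across, 31 mm tall; the point is its centre, half-way up (15.5 mm above its foot). z is up; gripped across its outside.
- stone_mid (a point): small white pumice stone, 27 mm (its x) by 35 mm (its y), 16 mm thick; the point is its centre, 8 mm above its underside. Gripped across its 27 mm, along its x.
- anvil_mid (a point): dark hardened steel bench block, 58 mm (its x) by 64 mm (its y), 18 mm thick, 0.5 kg; the point is its centre, 9 mm above its underside. Gripped across its 58 mm, along its x.
- bottle_pad: plain cork pad 80 x 70 x 3 mm, fixed on the aluminium tray, on which the amber bottle is found at the start; it stays there when the thing has gone. Origin: centre of its underside (8 mm above the bench). x points away from the robot across the tray, y along the tray to the left.
- pot_pad: plain cork pad 80 x 70 x 3 mm, fixed on the aluminium tray, on which the flux pot is found at the start; it stays there when the thing has gone. Origin: centre of its underside (8 mm above the bench). x points away from the robot across the tray, y along the tray to the left.
- stone_pad: plain cork pad 80 x 70 x 3 mm, fixed on the aluminium tray, on which the pumice stone is found at the start; it stays there when the thing has gone. Origin: centre of its underside (8 mm above the bench). x points away from the robot across the tray, y along the tray to the left.
- anvil_pad: plain cork pad 80 x 70 x 3 mm, fixed on the aluminium tray, on which the steel bench block is found at the start; it stays there when the thing has gone. Origin: centre of its underside (8 mm above the bench). x points away from the robot across the tray, y along the tray to the left.
- rack: dark wooden rack, fixed: board 100 (x) by 396 mm (y), top 8 mm above the bench; four bays in a row, 80 mm wide inside, grey felt in the middle, between light ribs 4 mm wide and 8 mm above the board, open at front and back. Origin: centre of its underside; x away from the robot, y to the left. Bay centres: x = 0, y = +126, +42, -42, -126 mm. Nearer or farther than the tray.
- red_end: red end block 55 x 18 x 14 mm, fixed on one end of the rack, at y = +185 mm (left end) or -185 mm (right end) of the rack; the other end has a grey one. It marks the end of the rack where the first thing goes. Origin: centre of its underside.

How it is judged:
At the end, for the whole second after the job is handed in: Each thing stands in its own bay, centre within 15 mm of the bay's centre along and across, within 4 mm of its resting height, within 0.12 rad of flat; from the red end, the bays hold the things in their starting order from the tray's left; all released and at rest (((y of each of pot_pad, stone_pad, anvil_pad in the frame of bottle_pad below 0 m and y of red_end in the frame of rack above 0 m and y of bottle_mid in the frame of rack between 0.111 and 0.141 m) or (y of each of pot_pad, stone_pad, anvil_pad in the frame of bottle_pad below 0 m and y of red_end in the frame of rack below 0 m and y of bottle_mid in the frame of rack between -0.141 and -0.111 m) or (y of each of pot_pad, stone_pad in the frame of bottle_pad below 0 m and y of anvil_pad in the frame of bottle_pad above 0 m and y of red_end in the frame of rack above 0 m and y of bottle_mid in the frame of rack between 0.027 and 0.057 m) or (y of each of pot_pad, stone_pad in the frame of bottle_pad below 0 m and y of anvil_pad in the frame of bottle_pad above 0 m and y of red_end in the frame of rack below 0 m and y of bottle_mid in the frame of rack between -0.057 and -0.027 m) or (y of each of pot_pad, anvil_pad in the frame of bottle_pad below 0 m and y of stone_pad in the frame of bottle_pad above 0 m and y of red_end in the frame of rack above 0 m and y of bottle_mid in the frame of rack between 0.027 and 0.057 m) or (y of each of pot_pad, anvil_pad in the frame of bottle_pad below 0 m and y of stone_pad in the frame of bottle_pad above 0 m and y of red_end in the frame of rack below 0 m and y of bottle_mid in the frame of rack between -0.057 and -0.027 m) or (y of pot_pad in the frame of bottle_pad below 0 m and y of each of stone_pad, anvil_pad in the frame of bottle_pad above 0 m and y of red_end in the frame of rack above 0 m and y of bottle_mid in the frame of rack between -0.057 and -0.027 m) or (y of pot_pad in the frame of bottle_pad below 0 m and y of each of stone_pad, anvil_pad in the frame of bottle_pad above 0 m and y of red_end in the frame of rack below 0 m and y of bottle_mid in the frame of rack between 0.027 and 0.057 m) or (y of pot_pad in the frame of bottle_pad above 0 m and y of each of stone_pad, anvil_pad in the frame of bottle_pad below 0 m and y of red_end in the frame of rack above 0 m and y of bottle_mid in the frame of rack between 0.027 and 0.057 m) or (y of pot_pad in the frame of bottle_pad above 0 m and y of each of stone_pad, anvil_pad in the frame of bottle_pad below 0 m and y of red_end in the frame of rack below 0 m and y of bottle_mid in the frame of rack between -0.057 and -0.027 m) or (y of each of pot_pad, anvil_pad in the frame of bottle_pad above 0 m and y of stone_pad in the frame of bottle_pad below 0 m and y of red_end in the frame of rack above 0 m and y of bottle_mid in the frame of rack between -0.057 and -0.027 m) or (y of each of pot_pad, anvil_pad in the frame of bottle_pad above 0 m and y of stone_pad in the frame of bottle_pad below 0 m and y of red_end in the frame of rack below 0 m and y of bottle_mid in the frame of rack between 0.027 and 0.057 m) or (y of each of pot_pad, stone_pad in the frame of bottle_pad above 0 m and y of anvil_pad in the frame of bottle_pad below 0 m and y of red_end in the frame of rack above 0 m and y of bottle_mid in the frame of rack between -0.057 and -0.027 m) or (y of each of pot_pad, stone_pad in the frame of bottle_pad above 0 m and y of anvil_pad in the frame of bottle_pad below 0 m and y of red_end in the frame of rack below 0 m and y of bottle_mid in the frame of rack between 0.027 and 0.057 m) or (y of each of pot_pad, stone_pad, anvil_pad in the frame of bottle_pad above 0 m and y of red_end in the frame of rack above 0 m and y of bottle_mid in the frame of rack between -0.141 and -0.111 m) or (y of each of pot_pad, stone_pad, anvil_pad in the frame of bottle_pad above 0 m and y of red_end in the frame of rack below 0 m and y of bottle_mid in the frame of rack between 0.111 and 0.141 m)) and x of bottle_mid in the frame of rack between -0.015 and 0.015 m and z of bottle_mid in the frame of rack between 0.0475 and 0.0555 m and angle between each of bottle_mid, pot_mid, stone_mid, anvil_mid's own z axis and vertical below 0.12 rad and linear speed of each of bottle, pot, stone, anvil below 0.01 m/s and ((y of each of bottle_pad, stone_pad, anvil_pad in the frame of pot_pad below 0 m and y of red_end in the frame of rack above 0 m and y of pot_mid in the frame of rack between 0.111 and 0.141 m) or (y of each of bottle_pad, stone_pad, anvil_pad in the frame of pot_pad below 0 m and y of red_end in the frame of rack below 0 m and y of pot_mid in the frame of rack between -0.141 and -0.111 m) or (y of each of bottle_pad, stone_pad in the frame of pot_pad below 0 m and y of anvil_pad in the frame of pot_pad above 0 m and y of red_end in the frame of rack above 0 m and y of pot_mid in the frame of rack between 0.027 and 0.057 m) or (y of each of bottle_pad, stone_pad in the frame of pot_pad below 0 m and y of anvil_pad in the frame of pot_pad above 0 m and y of red_end in the frame of rack below 0 m and y of pot_mid in the frame of rack between -0.057 and -0.027 m) or (y of each of bottle_pad, anvil_pad in the frame of pot_pad below 0 m and y of stone_pad in the frame of pot_pad above 0 m and y of red_end in the frame of rack above 0 m and y of pot_mid in the frame of rack between 0.027 and 0.057 m) or (y of each of bottle_pad, anvil_pad in the frame of pot_pad below 0 m and y of stone_pad in the frame of pot_pad above 0 m and y of red_end in the frame of rack below 0 m and y of pot_mid in the frame of rack between -0.057 and -0.027 m) or (y of bottle_pad in the frame of pot_pad below 0 m and y of each of stone_pad, anvil_pad in the frame of pot_pad above 0 m and y of red_end in the frame of rack above 0 m and y of pot_mid in the frame of rack between -0.057 and -0.027 m) or (y of bottle_pad in the frame of pot_pad below 0 m and y of each of stone_pad, anvil_pad in the frame of pot_pad above 0 m and y of red_end in the frame of rack below 0 m and y of pot_mid in the frame of rack between 0.027 and 0.057 m) or (y of bottle_pad in the frame of pot_pad above 0 m and y of each of stone_pad, anvil_pad in the frame of pot_pad below 0 m and y of red_end in the frame of rack above 0 m and y of pot_mid in the frame of rack between 0.027 and 0.057 m) or (y of bottle_pad in the frame of pot_pad above 0 m and y of each of stone_pad, anvil_pad in the frame of pot_pad below 0 m and y of red_end in the frame of rack below 0 m and y of pot_mid in the frame of rack between -0.057 and -0.027 m) or (y of each of bottle_pad, anvil_pad in the frame of pot_pad above 0 m and y of stone_pad in the frame of pot_pad below 0 m and y of red_end in the frame of rack above 0 m and y of pot_mid in the frame of rack between -0.057 and -0.027 m) or (y of each of bottle_pad, anvil_pad in the frame of pot_pad above 0 m and y of stone_pad in the frame of pot_pad below 0 m and y of red_end in the frame of rack below 0 m and y of pot_mid in the frame of rack between 0.027 and 0.057 m) or (y of each of bottle_pad, stone_pad in the frame of pot_pad above 0 m and y of anvil_pad in the frame of pot_pad below 0 m and y of red_end in the frame of rack above 0 m and y of pot_mid in the frame of rack between -0.057 and -0.027 m) or (y of each of bottle_pad, stone_pad in the frame of pot_pad above 0 m and y of anvil_pad in the frame of pot_pad below 0 m and y of red_end in the frame of rack below 0 m and y of pot_mid in the frame of rack between 0.027 and 0.057 m) or (y of each of bottle_pad, stone_pad, anvil_pad in the frame of pot_pad above 0 m and y of red_end in the frame of rack above 0 m and y of pot_mid in the frame of rack between -0.141 and -0.111 m) or (y of each of bottle_pad, stone_pad, anvil_pad in the frame of pot_pad above 0 m and y of red_end in the frame of rack below 0 m and y of pot_mid in the frame of rack between 0.111 and 0.141 m)) and x of pot_mid in the frame of rack between -0.015 and 0.015 m and z of pot_mid in the frame of rack between 0.0195 and 0.0275 m and ((y of each of bottle_pad, pot_pad, anvil_pad in the frame of stone_pad below 0 m and y of red_end in the frame of rack above 0 m and y of stone_mid in the frame of rack between 0.111 and 0.141 m) or (y of each of bottle_pad, pot_pad, anvil_pad in the frame of stone_pad below 0 m and y of red_end in the frame of rack below 0 m and y of stone_mid in the frame of rack between -0.141 and -0.111 m) or (y of each of bottle_pad, pot_pad in the frame of stone_pad below 0 m and y of anvil_pad in the frame of stone_pad above 0 m and y of red_end in the frame of rack above 0 m and y of stone_mid in the frame of rack between 0.027 and 0.057 m) or (y of each of bottle_pad, pot_pad in the frame of stone_pad below 0 m and y of anvil_pad in the frame of stone_pad above 0 m and y of red_end in the frame of rack below 0 m and y of stone_mid in the frame of rack between -0.057 and -0.027 m) or (y of each of bottle_pad, anvil_pad in the frame of stone_pad below 0 m and y of pot_pad in the frame of stone_pad above 0 m and y of red_end in the frame of rack above 0 m and y of stone_mid in the frame of rack between 0.027 and 0.057 m) or (y of each of bottle_pad, anvil_pad in the frame of stone_pad below 0 m and y of pot_pad in the frame of stone_pad above 0 m and y of red_end in the frame of rack below 0 m and y of stone_mid in the frame of rack between -0.057 and -0.027 m) or (y of bottle_pad in the frame of stone_pad below 0 m and y of each of pot_pad, anvil_pad in the frame of stone_pad above 0 m and y of red_end in the frame of rack above 0 m and y of stone_mid in the frame of rack between -0.057 and -0.027 m) or (y of bottle_pad in the frame of stone_pad below 0 m and y of each of pot_pad, anvil_pad in the frame of stone_pad above 0 m and y of red_end in the frame of rack below 0 m and y of stone_mid in the frame of rack between 0.027 and 0.057 m) or (y of bottle_pad in the frame of stone_pad above 0 m and y of each of pot_pad, anvil_pad in the frame of stone_pad below 0 m and y of red_end in the frame of rack above 0 m and y of stone_mid in the frame of rack between 0.027 and 0.057 m) or (y of bottle_pad in the frame of stone_pad above 0 m and y of each of pot_pad, anvil_pad in the frame of stone_pad below 0 m and y of red_end in the frame of rack below 0 m and y of stone_mid in the frame of rack between -0.057 and -0.027 m) or (y of each of bottle_pad, anvil_pad in the frame of stone_pad above 0 m and y of pot_pad in the frame of stone_pad below 0 m and y of red_end in the frame of rack above 0 m and y of stone_mid in the frame of rack between -0.057 and -0.027 m) or (y of each of bottle_pad, anvil_pad in the frame of stone_pad above 0 m and y of pot_pad in the frame of stone_pad below 0 m and y of red_end in the frame of rack below 0 m and y of stone_mid in the frame of rack between 0.027 and 0.057 m) or (y of each of bottle_pad, pot_pad in the frame of stone_pad above 0 m and y of anvil_pad in the frame of stone_pad below 0 m and y of red_end in the frame of rack above 0 m and y of stone_mid in the frame of rack between -0.057 and -0.027 m) or (y of each of bottle_pad, pot_pad in the frame of stone_pad above 0 m and y of anvil_pad in the frame of stone_pad below 0 m and y of red_end in the frame of rack below 0 m and y of stone_mid in the frame of rack between 0.027 and 0.057 m) or (y of each of bottle_pad, pot_pad, anvil_pad in the frame of stone_pad above 0 m and y of red_end in the frame of rack above 0 m and y of stone_mid in the frame of rack between -0.141 and -0.111 m) or (y of each of bottle_pad, pot_pad, anvil_pad in the frame of stone_pad above 0 m and y of red_end in the frame of rack below 0 m and y of stone_mid in the frame of rack between 0.111 and 0.141 m)) and x of stone_mid in the frame of rack between -0.015 and 0.015 m and z of stone_mid in the frame of rack between 0.012 and 0.02 m and ((y of each of bottle_pad, pot_pad, stone_pad in the frame of anvil_pad below 0 m and y of red_end in the frame of rack above 0 m and y of anvil_mid in the frame of rack between 0.111 and 0.141 m) or (y of each of bottle_pad, pot_pad, stone_pad in the frame of anvil_pad below 0 m and y of red_end in the frame of rack below 0 m and y of anvil_mid in the frame of rack between -0.141 and -0.111 m) or (y of each of bottle_pad, pot_pad in the frame of anvil_pad below 0 m and y of stone_pad in the frame of anvil_pad above 0 m and y of red_end in the frame of rack above 0 m and y of anvil_mid in the frame of rack between 0.027 and 0.057 m) or (y of each of bottle_pad, pot_pad in the frame of anvil_pad below 0 m and y of stone_pad in the frame of anvil_pad above 0 m and y of red_end in the frame of rack below 0 m and y of anvil_mid in the frame of rack between -0.057 and -0.027 m) or (y of each of bottle_pad, stone_pad in the frame of anvil_pad below 0 m and y of pot_pad in the frame of anvil_pad above 0 m and y of red_end in the frame of rack above 0 m and y of anvil_mid in the frame of rack between 0.027 and 0.057 m) or (y of each of bottle_pad, stone_pad in the frame of anvil_pad below 0 m and y of pot_pad in the frame of anvil_pad above 0 m and y of red_end in the frame of rack below 0 m and y of anvil_mid in the frame of rack between -0.057 and -0.027 m) or (y of bottle_pad in the frame of anvil_pad below 0 m and y of each of pot_pad, stone_pad in the frame of anvil_pad above 0 m and y of red_end in the frame of rack above 0 m and y of anvil_mid in the frame of rack between -0.057 and -0.027 m) or (y of bottle_pad in the frame of anvil_pad below 0 m and y of each of pot_pad, stone_pad in the frame of anvil_pad above 0 m and y of red_end in the frame of rack below 0 m and y of anvil_mid in the frame of rack between 0.027 and 0.057 m) or (y of bottle_pad in the frame of anvil_pad above 0 m and y of each of pot_pad, stone_pad in the frame of anvil_pad below 0 m and y of red_end in the frame of rack above 0 m and y of anvil_mid in the frame of rack between 0.027 and 0.057 m) or (y of bottle_pad in the frame of anvil_pad above 0 m and y of each of pot_pad, stone_pad in the frame of anvil_pad below 0 m and y of red_end in the frame of rack below 0 m and y of anvil_mid in the frame of rack between -0.057 and -0.027 m) or (y of each of bottle_pad, stone_pad in the frame of anvil_pad above 0 m and y of pot_pad in the frame of anvil_pad below 0 m and y of red_end in the frame of rack above 0 m and y of anvil_mid in the frame of rack between -0.057 and -0.027 m) or (y of each of bottle_pad, stone_pad in the frame of anvil_pad above 0 m and y of pot_pad in the frame of anvil_pad below 0 m and y of red_end in the frame of rack below 0 m and y of anvil_mid in the frame of rack between 0.027 and 0.057 m) or (y of each of bottle_pad, pot_pad in the frame of anvil_pad above 0 m and y of stone_pad in the frame of anvil_pad below 0 m and y of red_end in the frame of rack above 0 m and y of anvil_mid in the frame of rack between -0.057 and -0.027 m) or (y of each of bottle_pad, pot_pad in the frame of anvil_pad above 0 m and y of stone_pad in the frame of anvil_pad below 0 m and y of red_end in the frame of rack below 0 m and y of anvil_mid in the frame of rack between 0.027 and 0.057 m) or (y of each of bottle_pad, pot_pad, stone_pad in the frame of anvil_pad above 0 m and y of red_end in the frame of rack above 0 m and y of anvil_mid in the frame of rack between -0.141 and -0.111 m) or (y of each of bottle_pad, pot_pad, stone_pad in the frame of anvil_pad above 0 m and y of red_end in the frame of rack below 0 m and y of anvil_mid in the frame of rack between 0.111 and 0.141 m)) and x of anvil_mid in the frame of rack between -0.015 and 0.015 m and z of anvil_mid in the frame of rack between 0.013 and 0.021 m); the robot touches nothing.
It fails at once if the bottle is tipped over (angle between bottle_mid's own z axis and vertical above 0.8 rad).
It fails at once if the flux pot is tipped over (angle between pot_mid's own z axis and vertical above 0.8 rad).
It also fails if it takes over 96 s, if anything falls off the work surface, if the arm or the gripper's body presses on something with over 40 N, if the wrist force passes 120 N, or if a joint passes its speed limit or range.

ROBOT

A 7-joint arm with a two-finger parallel gripper is mounted at the origin on a cart in front of the work surface, level with it; the furniture and walls round the work are solid. World frame = base frame: x ahead of the robot, y to its left, z up, the work surface at z = 0. Lengths are in m, angles in rad, forces in N, time in s.
With the tool pointing down it reaches from about 0.4 to 0.925 m from the base axis. Payload 4.1 kg.
Tool frame: the origin (TCP) lies on the mounting face of the last link; the fingertips stand 173 mm ahead of it and the grasp point (between the pads) lies 155 mm ahead of it; z points along the fingers, y is the line along which they close (so a half turn about z gives the same grasp; the last joint's range is limited). The gripper opens to 85 mm and grips with 20 to 120 N. Pads are 22 mm wide; open, the fingers measure 114 mm over their backs; the gripper's body (76 mm by 85 mm) begins 54 mm behind the grasp point. The pads swing forward as they close: fully open they stand 13 mm farther back than shut.
Start: joints at [-1.447, 0.398, 0.045, 1.537, -0.019, 1.207, -0.051], TCP at [0.144, 0.634, 0.405] pointing down, gripper open.
Joint ranges: [-2.82, 2.82], [-0.49, 2.23], [-1.37, 1.46], [0, 2.46], [-1.36, 4.5], [0.23, 2], [-2.94, 2.94]. Speed limits (rad/s): [2.57, 2.57, 3.14, 3.14, 3.14, 3.14, 3.14].

INTERFACE

Orientations are given as a unit quaternion [w, x, y, z].
In Python, from workcell import r, get_image, calibration, outline_of gives the robot as it stands.
- The arm moves only by the tool step_arm, never from a script. Its arguments are lists of equal length, an entry for each row: "turn": the turn, a rotation vector about the tool's x, y, z in rad, a list of three; "translation": the shift along the tool's x, y, z in cm, a list of three; "grip": the closure, from 0 (fully open) to 1 (shut). A call has 1 to 12 rows; each row is the pose to reach, as a shift and turn from the pose commanded when the call began, along the tool's axes at that moment; what a row does not reach only later rows make up. A row lasts 1/8 s, in which the tool goes at most 62.5 mm and 10.7 degrees, less where a joint would pass 70% of its speed; a pose out of reach is approached as far as the arm can. A call with a gripper value outside its range is refused whole. The fingers move at their own pace and stop on an object; "grip_force" is the grip in N (left out, the last holds). Time passes only in rows, so rows that repeat a pose let the fingers close. It gives the time, the measured TCP pose, the force, the opening and the grip force at its end, in the units of the state.
- r.get_obs(): the state, without advancing time (a new reading comes with each control period).
- get_image(name): name is "scene" or "side" or "wrist"; returns the picture (384x512x3 uint8, blue, green, red); there is no depth.
- calibration(name): a dict with "camera_matrix" (3x3 intrinsics, pixels), "extrinsics" (4x4, takes a point from world to camera coordinates). Camera axes: x right, y down, z forward; pixel columns grow to the right and rows downward; lengths in m; the calibration is good to about 2 mm. The wrist camera is an equidistant fisheye: a pixel r from the principal point sees the ray r / f radians off the axis. A picture is of the moment at which its call begins: read the wrist's pose just before it. calibration takes no time and is no camera call; for the wrist camera it gives the pose at the moment of the call.
- r.finish_job(): hands the job in; it is judged then, once.
Trained networks look in the newest picture that a camera, given by its name, has taken for a name from the list of things; names that differ only in an ending like _2 or _b are one class to them, and where a whole thing is asked for, a point or a joint stands for the part that bears it (a point fixed in the world has none). Each returns a list of dicts, best first, with "conf" (0 to 1); they miss things now and then, are a little off and sometimes report something else, mostly with a low value. They report only what shows in the picture. A call takes as long as a camera call.
- outline_of(camera, target): "region" (384x512 bool, what is visible of it) and "xy" ([column, row] in pixels, amid what is visible of it).
The state is a dict: "time_s": time; "joint_positions": joint angles; "qd": joint speeds; "joint_torque": joint torques, N m; "tcp_pos": TCP position; "ee_rot": TCP orientation; "wrist_force": force on the tool from outside, world axes, zero at the start; "moment": the same for the moment, N m; "gripper_width": opening from 0.0 (shut) to 1.0 (fully open); "finger_force": force on a finger pad.
Only numpy, scipy, OpenCV 4.12 (cv2) and the standard library are available. Lean on these libraries where they do the work, as an engineer would, in place of code of your own. Each camera call takes 0.05 s, during which the arm holds its last target. There are 200 camera calls.

## Working session

There is one attempt and no reset: what is moved stays moved. The work goes in short steps, Python scripts to look and compute and a tool call to move; the robot and the scene stay as the last step left them, time stands still between calls to the robot, and variables do not carry over. Pictures are saved under pics/ and viewed, at most 14 in all, crops included, and the job is handed in when it is done.

Besides the shell and the picture viewer there is one more tool, called after "Call:" as a command line: name --argument value ..., lists and objects as JSON in quotes. step_arm: Moves the arm, as the interface text tells. Its arguments: {"type":"object","properties":{"turn":{"type":"array","items":{"type":"array","items":{"type":"number"}}},"translation":{"type":"array","items":{"type":"array","items":{"type":"number"}}},"grip":{"type":"array","items":{"type":"number"}},"grip_force":{"type":"number"}},"required":["turn","translation","grip"]}

```bash
mkdir -p pics
cat > h.py <<'E'
import numpy as np, cv2
from workcell import r, get_image, calibration, outline_of
def proj(name,P):
    c=calibration(name);K=np.array(c["camera_matrix"]);E=np.array(c["extrinsics"])
    p=E[:3,:3]@np.array(P,float)+E[:3,3];q=K@p;return q[:2]/q[2]
def back(name,uv,z):
    c=calibration(name);K=np.array(c["camera_matrix"]);E=np.array(c["extrinsics"])
    x=np.linalg.inv(K)@np.array([uv[0],uv[1],1.])
    if name=="wrist":
        a=np.hypot(x[0],x[1]);x=np.array([x[0]/a*np.sin(a),x[1]/a*np.sin(a),np.cos(a)]) if a>1e-9 else x
    R=E[:3,:3];o=-R.T@E[:3,3];d=R.T@x
    return o+d*(z-o[2])/d[2]
E
cat > a.py <<'E'
from h import *
o=r.get_obs();print({k:np.round(o[k],3) for k in o})
ims=[]
for n in("scene","side"):
    im=get_image(n);cv2.imwrite(f"pics/{n}0.png",im)
    print(n,np.round(calibration(n)["extrinsics"],2).tolist())
    for t,z in(("bottle_mid",.054),("pot_mid",.026),("stone_mid",.019),("anvil_mid",.02),("bottle_pad",.011),("rack",.01),("red_end",.014)):
        for d in outline_of(n,t)[:2]: print(t,round(d["conf"],2),np.round(d["xy"]),int(d["region"].sum()),np.round(back(n,d["xy"],z),3))
E
python3 a.py
```

```text
{'time_s': np.float64(0.0), 'joint_positions': array([-1.447,  0.399,  0.045,  1.538, -0.019,  1.207, -0.051]), 'qd': array([-0.002,  0.001,  0.001,  0.   , -0.   ,  0.   , -0.001]), 'joint_torque': array([-0.0000e+00, -4.7513e+01,  1.3640e+00, -2.5422e+01,  1.2000e-02,
        9.0000e-03, -0.0000e+00]), 'tcp_pos': array([0.144, 0.634, 0.404]), 'ee_rot': array([-0.   ,  0.111,  0.994, -0.001]), 'wrist_force': array([ 0.706,  0.97 , -0.21 ]), 'moment': array([0.001, 0.012, 0.027]), 'finger_force': np.float64(0.0), 'gripper_width': np.float64(1.0)}
scene [[0.52, -0.86, 0.0, -0.33], [-0.48, -0.29, -0.83, 0.29], [0.71, 0.42, -0.56, 0.59], [0.0, 0.0, 0.0, 1.0]]
bottle_mid 0.77 [169. 207.] 489 [0.429 0.058 0.054]
pot_mid 0.98 [288. 255.] 663 [ 0.452 -0.177  0.026]
anvil_mid 0.7 [250. 238.] 1095 [ 0.464 -0.094  0.02 ]
bottle_pad 0.77 [171. 226.] 664 [0.428 0.058 0.011]
rack 0.57 [277. 198.] 5398 [ 0.613 -0.068  0.01 ]
red_end 0.56 [354. 219.] 218 [ 0.623 -0.229  0.014]
side [[0.86, -0.51, -0.02, -0.5], [-0.23, -0.35, -0.91, 0.15], [0.46, 0.79, -0.42, 0.88], [0.0, 0.0, 0.0, 1.0]]
bottle_mid 0.72 [191. 185.] 285 [0.438 0.066 0.054]
bottle_mid 0.39 [230. 220.] 535 [ 0.433 -0.147  0.054]
pot_mid 0.94 [250. 234.] 417 [ 0.463 -0.175  0.026]
stone_mid 0.53 [216. 208.] 109 [ 0.463 -0.016  0.019]
anvil_mid 0.83 [229. 222.] 528 [ 0.457 -0.095  0.02 ]
bottle_pad 0.53 [193. 204.] 331 [0.434 0.048 0.011]
rack 0.63 [285. 207.] 2881 [ 0.613 -0.086  0.01 ]
rack 0.26 [192. 206.] 331 [0.43  0.045 0.01 ]
red_end 0.47 [322. 228.] 211 [ 0.617 -0.219  0.014]
```

```bash
python3 -c "
import cv2,numpy as np
a=cv2.imread('pics/scene0.png')[130:330,100:420];b=cv2.imread('pics/side0.png')[130:280,140:380]
a=cv2.resize(a,(480,300));b=cv2.resize(b,(480,300));cv2.imwrite('pics/v0.png',np.vstack([a,b]))"
```

```text
(no output)
```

View pics/v0.png

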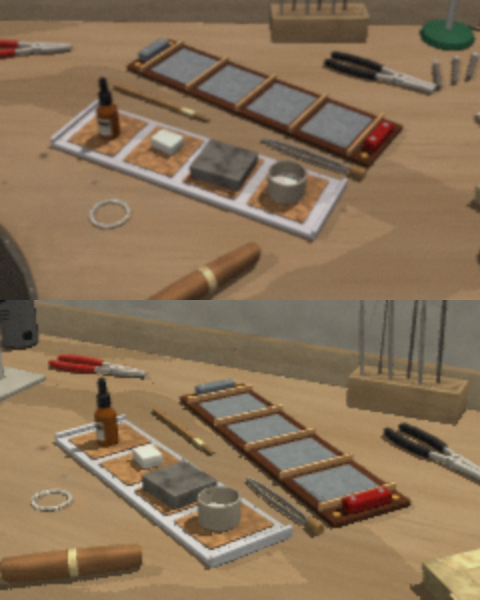

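The order from the left is bottle, stone, anvil, pot. The red end is on the right of the rack, at about (380,135) in the upper view. I'll add a move helper and go to a survey pose.

```bash
cat >> h.py <<'E'
from scipy.spatial.transform import Rotation as Ro
def tgt(psi):
    y=np.array([np.cos(psi),np.sin(psi),0]);z=np.array([0,0,-1.]);return np.c_[np.cross(y,z),y,z]
def move(p,psi,cur=None):
    o=r.get_obs();q=o["ee_rot"];R=Ro.from_quat([q[1],q[2],q[3],q[0]]).as_matrix() if cur is None else tgt(cur[1])
    p0=o["tcp_pos"] if cur is None else cur[0]
    t=R.T@(np.array(p)-p0)*100; w=Ro.from_matrix(R.T@tgt(psi)).as_rotvec()
    print("trans",np.round(t,2).tolist(),"turn",np.round(w,3).tolist())
E
python3 -c "
from h import *
move([.51,-.06,.42],0)"
```

```text
trans [-51.06, -59.59, -1.53] turn [0.0, -0.0, 1.348]
```

Call:
step_arm --turn '[[0,0,0.112],[0,0,0.225],[0,0,0.337],[0,0,0.449],[0,0,0.562],[0,0,0.674],[0,0,0.786],[0,0,0.899],[0,0,1.011],[0,0,1.123],[0,0,1.236],[0,0,1.348]]' --translation '[[-3,-4,0],[-7,-8.5,0],[-11,-13,-0.3],[-15,-17.5,-0.5],[-19,-22,-0.7],[-23,-26.5,-1],[-27,-31,-1],[-31,-35.5,-1],[-35,-40,-1],[-39,-44.5,-1],[-43,-49,-1.5],[-47,-53.5,-1.5]]' --grip '[0,0,0,0,0,0,0,0,0,0,0,0]'

```text
time_s: 2.3
tcp_pos: [0.4845, 0.0066, 0.4205]
ee_rot: [0.0, 0.708, 0.706, 0.001]
wrist_force: [-0.2, 0.8, -0.8]
gripper_width: 1.003
finger_force: 0.0
```

```bash
python3 -c "
from h import *
move([.51,-.06,.42],0)
o=r.get_obs();print(o['time_s'],np.round(o['tcp_pos'],3),np.round(o['joint_positions'],2))"
```

```text
trans [-6.65, 2.57, 0.05] turn [0.002, -0.002, -0.003]
2.3 [0.485 0.007 0.421] [-0.77  0.1   0.72  1.91 -0.08  1.15 -0.02]
```

Call:
step_arm --turn '[[0,0,0],[0,0,0],[0,0,0]]' --translation '[[-4,1.5,0],[-6.5,2.5,0],[-6.5,2.5,0]]' --grip '[0,0,0]'

```text
time_s: 2.68
tcp_pos: [0.509, -0.0588, 0.4199]
ee_rot: [0.001, 0.709, 0.705, -0.0]
wrist_force: [0.5, 0.3, 0.3]
gripper_width: 0.998
finger_force: 0.0
```

```bash
cat > b.py <<'E'
from h import *
o=r.get_obs();print(np.round(o["tcp_pos"],4))
im=get_image("wrist");cv2.imwrite("pics/w1.png",im);c=calibration("wrist");print(c["camera_matrix"])
for t,z in(("bottle_mid",.054),("pot_mid",.035),("stone_mid",.027),("anvil_mid",.029),("bottle_pad",.011),("rack",.01),("red_end",.014)):
    for d in outline_of("wrist",t)[:4]:
        print(t,round(d["conf"],2),np.round(d["xy"]),int(d["region"].sum()),np.round(back("wrist",d["xy"],z),3))
        if d["conf"]>.5 and t in("pot_mid","stone_mid","anvil_mid","red_end"):
            c,_=cv2.findContours(d["region"].astype(np.uint8),0,1);c=max(c,key=cv2.contourArea)[:,0]
            w=np.array([back("wrist",p,z)[:2] for p in c],np.float32);print("  rect",np.round(cv2.minAreaRect(w*1000)[0],1),[np.round(v,1) for v in cv2.minAreaRect(w*1000)[1:]])
E
python3 b.py
```

```text
[ 0.509  -0.0588  0.4199]
[[297.31863964   0.         253.67915801]
 [  0.         297.31863964 185.35155935]
 [  0.           0.           1.        ]]
bottle_mid 0.56 [197.  55.] 580 [0.446 0.068 0.054]
pot_mid 0.59 [217. 241.] 988 [ 0.46  -0.171  0.035]
  rect [ 461.6 -168.9] [array([57.8, 44.1]), np.float64(78.8)]
stone_mid 0.95 [214. 117.] 604 [ 0.46  -0.006  0.027]
  rect [459.5  -6.8] [array([34.7, 27.2]), np.float64(88.3)]
anvil_mid 0.71 [213. 185.] 2294 [ 0.457 -0.092  0.029]
  rect [458.3 -88.7] [array([60.1, 69.2]), np.float64(6.1)]
bottle_pad 0.72 [214.  51.] 2716 [0.459 0.078 0.011]
bottle_pad 0.23 [236. 165.] 875 [ 0.487 -0.071  0.011]
rack 0.76 [339. 128.] 17104 [ 0.621 -0.019  0.01 ]
red_end 0.88 [320. 264.] 385 [ 0.61  -0.224  0.014]
  rect [ 609.5 -223.9] [array([24.1, 49. ]), np.float64(87.3)]
```

View pics/w1.png

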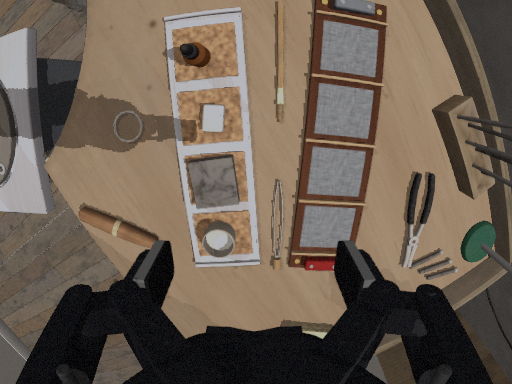

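The wrist view shows all the items and the four felt bays: bottle foot (200,60), stone (213,118), anvil (213,181), pot (219,238), red end (320,265). Next I'll fit the felts and object outlines.

```bash
cat > c.py <<'E'
from h import *
im=cv2.imread("pics/w1.png");hsv=cv2.cvtColor(im,cv2.COLOR_BGR2HSV)
def rect(m,z,lab):
    c,_=cv2.findContours(m,0,cv2.CHAIN_APPROX_NONE);c=max(c,key=cv2.contourArea)[:,0]
    w=np.array([back("wrist",p,z)[:2] for p in c],np.float32)*1000
    R=cv2.minAreaRect(w);print(lab,np.round(R[0],1),np.round(R[1],1),round(R[2],1),"px",c.mean(0).round());return np.array(R[0])
m=((hsv[...,1]<50)&(hsv[...,2]>70)&(hsv[...,2]<200)).astype(np.uint8)
P=[]
m=cv2.morphologyEx(cv2.medianBlur(m,5),cv2.MORPH_OPEN,np.ones((5,5)))
for u,v in[(350,50),(343,110),(336,170),(326,225)]:
    n,l=cv2.connectedComponents(m);P.append(rect((l==l[v,u]).astype(np.uint8),.009,"felt"))
P=np.array(P);d=P[0]-P[3];print("centre",P.mean(0),"yaw of rack y",np.degrees(np.arctan2(-d[0],d[1])),np.linalg.norm(np.diff(P,axis=0),axis=1))
E
python3 c.py
```

```text
felt [633.3  86.6] [66.6 76.5] 86.4 px [348.  48.]
felt [627.9   2.8] [66.4 76.6] 86.5 px [343. 111.]
felt [622.5 -80.9] [66.4 76.6] 86.6 px [335. 171.]
felt [ 652.9 -190. ] [ 91.5 181.8] 54.8 px [338. 239.]
centre [634.13613892 -45.37339306] yaw of rack y 4.063801753218799 [ 83.9493141   83.83905181 113.36073768]
```

```bash
cat > d.py <<'E'
from h import *
from scipy.optimize import least_squares
get_image("wrist");get_image("scene");get_image("side")
def ray(n,uv):
    a=back(n,uv,0.);b=back(n,uv,.1);d=b-a;return a,d/np.linalg.norm(d)
for t in("bottle_mid","pot_mid","anvil_mid","stone_mid"):
    A=np.zeros((3,3));B=np.zeros(3);L=[]
    for n in("wrist","scene","side"):
        D=[d for d in outline_of(n,t) if d["conf"]>.5]
        if not D: continue
        d=D[0];v,u=np.nonzero(d["region"]);c=np.array([u.mean(),v.mean()])
        if n=="wrist": print(t,"bbox",u.min(),u.max(),v.min(),v.max())
        a,e=ray(n,c);M=np.eye(3)-np.outer(e,e);A+=M;B+=M@a;L.append((a,e))
    X=np.linalg.solve(A,B) if len(L)>1 else None
    if X is not None: print(t,np.round(X,4),[round(float(np.linalg.norm((np.eye(3)-np.outer(e,e))@(X-a)))*1000,1) for a,e in L])
c=calibration("wrist");E=np.array(c["extrinsics"]);print("cam",-E[:3,:3].T@E[:3,3])
im=cv2.imread("pics/w1.png");cv2.imwrite("pics/w1c.png",cv2.resize(im[0:270,150:270],(320,600)[:2],interpolation=2))
E
python3 d.py
python3 -c "
import cv2;im=cv2.imread('pics/w1.png');a=im[30:110,160:260];b=im[190:270,170:270]
cv2.imwrite('pics/w1c.png',cv2.resize(cv2.hconcat([a,b]),(800,320),interpolation=2))"
```

```text
bottle_mid bbox 181 210 45 69
bottle_mid [0.4427 0.0668 0.0442] [1.3, 1.0, 1.4]
pot_mid bbox 202 234 224 259
pot_mid [ 0.4611 -0.1769  0.0289] [0.3, 0.4, 0.3]
anvil_mid bbox 188 238 157 210
anvil_mid [ 0.4565 -0.0946  0.021 ] [0.7, 0.6, 1.2]
stone_mid bbox 202 225 106 134
stone_mid [ 0.4595 -0.0118  0.0204] [0.9, 1.3, 0.7]
cam [0.50915801 0.0257346  0.38895824]
```

View pics/w1c.png

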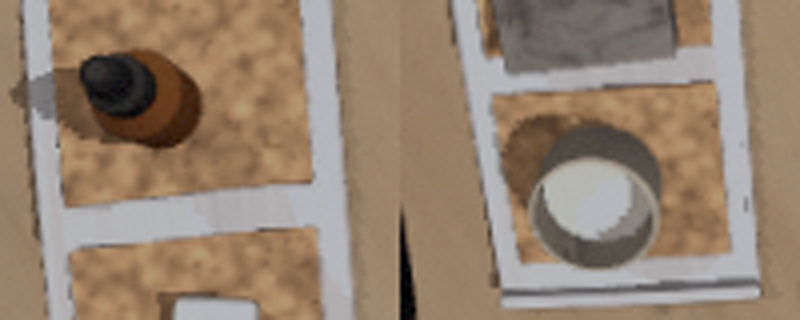

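```bash
python3 -c "
from h import *
move([.443,.067,.29],0); move([.443,.067,.208],0)"
```

```text
trans [12.36, -6.58, 12.97] turn [0.0, -0.0, -0.0]
trans [12.36, -6.58, 21.17] turn [0.0, -0.0, -0.0]
```

Call:
step_arm --turn '[[0,0,0],[0,0,0],[0,0,0],[0,0,0],[0,0,0],[0,0,0],[0,0,0],[0,0,0],[0,0,0],[0,0,0],[0,0,0],[0,0,0]]' --translation '[[4,-2.2,3.5],[8,-4.4,7],[11,-6,9.5],[12.4,-6.6,11.5],[12.4,-6.6,13],[12.4,-6.6,16],[12.4,-6.6,19],[12.4,-6.6,21.2],[12.4,-6.6,21.2],[12.4,-6.6,21.2],[12.4,-6.6,21.2],[12.4,-6.6,21.2]]' --grip '[0,0,0,0,0,0,0,0,0,0.4,0.7,0.8]' --grip_force 25

```text
time_s: 5.32
tcp_pos: [0.4432, 0.0675, 0.2084]
ee_rot: [0.0, 0.707, 0.707, 0.001]
wrist_force: [-0.4, 0.0, 0.4]
gripper_width: 0.375
finger_force: 0.0
```

Call:
step_arm --turn '[[0,0,0],[0,0,0],[0,0,0],[0,0,0]]' --translation '[[0,0,0],[0,0,0],[0,0,0],[0,0,0]]' --grip '[0.9,0.9,0.9,0.9]'

```text
time_s: 5.82
tcp_pos: [0.4431, 0.0675, 0.2083]
ee_rot: [-0.0, 0.707, 0.707, 0.001]
wrist_force: [-1.8, -0.3, 6.0]
gripper_width: 0.297
finger_force: 26.1
```

```bash
python3 -c "
from h import *
print(r.get_obs()['wrist_force']);move([.443,.067,.29],0);move([.616,-.165,.29],0); move([.616,-.165,.206],0)"
```

```text
[-1.83787555 -0.34899402  6.04658878]
trans [-0.04, -0.01, -8.17] turn [0.001, -0.001, 0.0]
trans [-23.25, 17.29, -8.18] turn [0.001, -0.001, 0.0]
trans [-23.26, 17.28, 0.22] turn [0.001, -0.001, 0.0]
```

Call:
step_arm --turn '[[0,0,0],[0,0,0],[0,0,0],[0,0,0],[0,0,0],[0,0,0],[0,0,0],[0,0,0],[0,0,0],[0,0,0],[0,0,0],[0,0,0]]' --translation '[[0,0,-1.5],[0,0,-4.5],[0,0,-7.5],[-1,1,-8.5],[-4,3,-8.5],[-8,6,-8.5],[-12,9,-8.5],[-16,12,-8.5],[-20,15,-8.5],[-22.3,16.6,-8.5],[-23.2,17.3,-8.5],[-23.2,17.3,-8]]' --grip '[0.9,0.9,0.9,0.9,0.9,0.9,0.9,0.9,0.9,0.9,0.9,0.9]'

```text
time_s: 7.32
tcp_pos: [0.6158, -0.1652, 0.2872]
ee_rot: [-0.0, 0.707, 0.707, -0.0]
wrist_force: [-0.3, 0.1, -1.0]
gripper_width: 0.3
finger_force: 25.5
```

```bash
python3 -c "
from h import *
move([.617,-.165,.2055],-.03)
im=get_image('side');im2=get_image('wrist');cv2.imwrite('pics/p1.png',cv2.hconcat([im[120:320,200:400],cv2.resize(im2,None,fx=.7,fy=.7)[40:240,80:300]]))"
```

```text
trans [0.02, 0.12, 8.17] turn [-0.0, -0.0, 0.029]
```

View pics/p1.png

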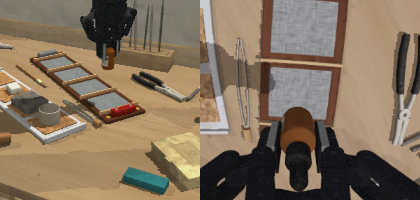

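The bottle is held upright over the red-end bay (side view about (108,58), wrist view (298,150)). I'll lower it and release.

Call:
step_arm --turn '[[0,0,0],[0,0,0],[0,0,0],[0,0,0],[0,0,0],[0,0,0],[0,0,0],[0,0,0],[0,0,0],[0,0,0],[0,0,0],[0,0,0]]' --translation '[[0,0.1,3],[0,0.1,6],[0,0.1,7.5],[0,0.1,8.1],[0,0.1,8.2],[0,0.1,8.2],[0,0.1,8.2],[0,0.1,8.2],[0,0.1,8],[0,0.1,6],[0,0.1,2],[0,0.1,-2]]' --grip '[0.9,0.9,0.9,0.9,0.9,0.9,0.6,0.2,0,0,0,0]'

```text
time_s: 8.93
tcp_pos: [0.6168, -0.1649, 0.3101]
ee_rot: [0.0, 0.707, 0.707, 0.0]
wrist_force: [-0.4, -0.1, -0.1]
gripper_width: 1.004
finger_force: 0.0
```

```bash
python3 -c "
from h import *
move([.4595,-.008,.29],0);move([.4595,-.008,.186],0)
for n in('scene','side'):
  get_image(n)
  for d in outline_of(n,'bottle_mid')[:1]: print(d['conf'],back(n,d['xy'],.046))"
```

```text
trans [15.68, -15.74, 1.99] turn [0.001, 0.0, -0.0]
trans [15.69, -15.75, 12.39] turn [0.001, 0.0, -0.0]
0.82 [ 0.61404567 -0.16767667  0.046     ]
0.72 [ 0.61253063 -0.17364291  0.046     ]
```

Call:
step_arm --turn '[[0,0,0],[0,0,0],[0,0,0],[0,0,0],[0,0,0],[0,0,0],[0,0,0],[0,0,0],[0,0,0],[0,0,0],[0,0,0],[0,0,0]]' --translation '[[3.5,-3.5,0],[7.5,-7.5,0.5],[11.5,-11.5,1],[15,-15,2],[15.7,-15.7,4],[15.7,-15.7,8],[15.7,-15.7,11.5],[15.7,-15.7,12.4],[15.7,-15.7,12.4],[15.7,-15.7,12.4],[15.7,-15.7,12.4],[15.7,-15.7,12.4]]' --grip '[0,0,0,0,0,0,0,0,0,0.4,0.7,0.8]' --grip_force 25

```text
time_s: 10.62
tcp_pos: [0.4601, -0.0075, 0.1843]
ee_rot: [0.0, 0.707, 0.707, 0.001]
wrist_force: [0.1, 0.4, -0.0]
gripper_width: 0.378
finger_force: 0.0
```

Call:
step_arm --turn '[[0,0,0],[0,0,0],[0,0,0],[0,0,0],[0,0,0],[0,0,0],[0,0,0]]' --translation '[[0,0,0],[0,0,0],[0,0,0],[0,0,-1],[0,0,-3],[0,0,-5.5],[0,0,-7]]' --grip '[0.9,0.9,0.9,0.9,0.9,0.9,0.9]'

```text
time_s: 11.5
tcp_pos: [0.4601, -0.0077, 0.2551]
ee_rot: [0.0, 0.707, 0.707, 0.001]
wrist_force: [-0.3, -1.0, -0.1]
gripper_width: 0.312
finger_force: 24.4
```

```bash
python3 -c "
from h import *
move([.6225,-.081,.256],-.06);move([.6225,-.081,.1835],-.06)
im=get_image('side');im2=get_image('wrist');cv2.imwrite('pics/p2.png',cv2.hconcat([im[120:320,200:400],cv2.resize(im2,None,fx=.7,fy=.7)[40:240,80:300]]))"
```

```text
trans [-7.33, 16.24, -0.07] turn [0.002, -0.001, 0.06]
trans [-7.33, 16.23, 7.18] turn [0.002, -0.001, 0.06]
```

View pics/p2.png

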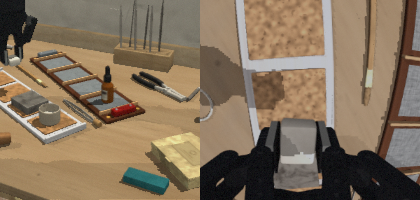

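The stone is held (wrist view (300,135)) and the bottle stands in the red-end bay (side view (108,85)).

Call:
step_arm --turn '[[0,0,0],[0,0,0.06],[0,0,0.06],[0,0,0.06],[0,0,0.06],[0,0,0.06],[0,0,0.06],[0,0,0.06],[0,0,0.06],[0,0,0.06],[0,0,0.06],[0,0,0.06]]' --translation '[[-1.5,3,0],[-3.5,7.5,0],[-5.5,12,0],[-7,15.5,0],[-7.3,16.2,0.5],[-7.3,16.2,3.5],[-7.3,16.2,6.3],[-7.3,16.2,7.2],[-7.3,16.2,7.2],[-7.3,16.2,7.2],[-7.3,16.2,7.2],[-7.3,16.2,7.2]]' --grip '[0.9,0.9,0.9,0.9,0.9,0.9,0.9,0.9,0.9,0.6,0.2,0]'

```text
time_s: 13.1
tcp_pos: [0.6218, -0.0805, 0.1817]
ee_rot: [-0.0, 0.728, 0.686, 0.0]
wrist_force: [-0.1, 0.7, -0.1]
gripper_width: 0.808
finger_force: 0.0
```

Call:
step_arm --turn '[[0,0,0],[0,0,0],[0,0,0],[0,0,0]]' --translation '[[0,0,0],[0,0,-3],[0,0,-8],[0,0,-11]]' --grip '[0,0,0,0]'

```text
time_s: 13.6
tcp_pos: [0.6223, -0.0811, 0.2941]
ee_rot: [0.001, 0.728, 0.685, 0.001]
wrist_force: [-0.2, 0.5, -1.0]
gripper_width: 1.001
finger_force: 0.0
```

```bash
python3 -c "
from h import *
move([.457,-.0935,.27],.09);move([.457,-.0935,.182],.09)
for n in('scene','side','wrist'):
  get_image(n)
  for d in outline_of(n,'stone_mid')[:1]: print(n,d['conf'],back(n,d['xy'],.02))
  for d in outline_of(n,'anvil_mid')[:1]: print(n,d['conf'],back(n,d['xy'],.022))"
```

```text
trans [-2.24, -16.43, 2.36] turn [0.003, 0.0, -0.15]
trans [-2.23, -16.45, 11.16] turn [0.003, 0.0, -0.15]
scene 0.61 [ 0.62784658 -0.08294597  0.02      ]
scene 0.73 [ 0.46119268 -0.09107677  0.022     ]
side 0.55 [ 0.6184073 -0.0911031  0.02     ]
side 0.59 [ 0.45408559 -0.09953407  0.022     ]
wrist 0.76 [ 0.62232217 -0.08330985  0.02      ]
wrist 0.91 [ 0.45753785 -0.09834498  0.022     ]
```

Call:
step_arm --turn '[[0,0,-0.07],[0,0,-0.15],[0,0,-0.15],[0,0,-0.15],[0,0,-0.15],[0,0,-0.15],[0,0,-0.15],[0,0,-0.15],[0,0,-0.15],[0,0,-0.15],[0,0,-0.15],[0,0,-0.15]]' --translation '[[-0.7,-4,0],[-1.4,-9,0],[-2,-13.5,0.5],[-2.4,-16.4,2],[-2.4,-16.4,5],[-2.4,-16.4,8.5],[-2.4,-16.4,10.7],[-2.4,-16.4,11.2],[-2.4,-16.4,11.2],[-2.4,-16.4,11.2],[-2.4,-16.4,11.2],[-2.4,-16.4,11.2]]' --grip '[0,0,0,0,0,0,0,0,0.2,0.4,0.5,0.5]' --grip_force 60

```text
time_s: 15.55
tcp_pos: [0.457, -0.095, 0.1808]
ee_rot: [0.0, 0.675, 0.738, 0.001]
wrist_force: [-2.3, 0.0, 5.6]
gripper_width: 0.659
finger_force: 64.6
```

Call:
step_arm --turn '[[0,0,0],[0,0,0],[0,0,0],[0,0,0],[0,0,0],[0,0,0],[0,0,0]]' --translation '[[0,0,0],[0,0,0],[0,0,-0.5],[0,0,-1.5],[0,0,-3],[0,0,-5],[0,0,-5]]' --grip '[0.6,0.6,0.6,0.6,0.6,0.6,0.6]'

```text
time_s: 16.42
tcp_pos: [0.4575, -0.0949, 0.2314]
ee_rot: [0.002, 0.674, 0.738, 0.002]
wrist_force: [-0.4, 0.3, -5.3]
gripper_width: 0.662
finger_force: 65.0
```

```bash
python3 -c "
from h import *
move([.628,.003,.235],-.06);move([.628,.003,.179],-.06)
im=get_image('side');im2=get_image('wrist');cv2.imwrite('pics/p3.png',cv2.hconcat([im[120:320,200:400],cv2.resize(im2,None,fx=.7,fy=.7)[40:240,80:300]]))"
```

```text
trans [8.21, 17.86, -0.28] turn [0.004, -0.0, 0.15]
trans [8.22, 17.84, 5.32] turn [0.004, -0.0, 0.15]
```

View pics/p3.png

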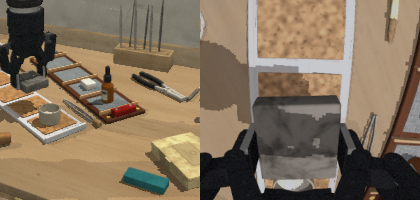

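The anvil is held level (wrist view (298,145)). Next I'll place it in the third bay.

Call:
step_arm --turn '[[0,0,0.05],[0,0,0.1],[0,0,0.15],[0,0,0.15],[0,0,0.15],[0,0,0.15],[0,0,0.15],[0,0,0.15],[0,0,0.15],[0,0,0.15],[0,0,0.15],[0,0,0.15]]' --translation '[[1,2.2,0],[3,6.5,0],[5,11,0],[7,15.3,0],[8,17.4,0],[8.2,17.8,0.5],[8.2,17.8,2.5],[8.2,17.8,4.5],[8.2,17.8,5.3],[8.2,17.8,5.3],[8.2,17.8,5.3],[8.2,17.8,5.3]]' --grip '[0.6,0.6,0.6,0.6,0.6,0.6,0.6,0.6,0.6,0.6,0.2,0]'

```text
time_s: 18.02
tcp_pos: [0.6267, 0.0025, 0.1768]
ee_rot: [0.0, 0.728, 0.685, 0.0]
wrist_force: [-0.4, 0.4, -0.7]
gripper_width: 0.98
finger_force: 0.0
```

Call:
step_arm --turn '[[0,0,0],[0,0,0],[0,0,0],[0,0,0],[0,0,0]]' --translation '[[0,0,0],[0,0,0],[0,0,-3],[0,0,-8],[0,0,-11]]' --grip '[0,0,0,0,0]'

```text
time_s: 18.65
tcp_pos: [0.6272, 0.0026, 0.289]
ee_rot: [0.001, 0.728, 0.686, 0.001]
wrist_force: [1.2, 0.2, -0.9]
gripper_width: 1.001
finger_force: 0.0
```

```bash
python3 -c "
from h import *
move([.461,-.177,.27],0);move([.461,-.177,.186],0)
for n in('scene','side','wrist'):
  get_image(n)
  for d in outline_of(n,'anvil_mid')[:1]: print(n,d['conf'],back(n,d['xy'],.02))
  for d in outline_of(n,'pot_mid')[:1]: print(n,d['conf'],back(n,d['xy'],.027))"
```

```text
trans [-18.93, -15.51, 1.85] turn [0.003, -0.0, -0.06]
trans [-18.93, -15.54, 10.25] turn [0.003, -0.0, -0.06]
scene 0.91 [ 6.16020290e-01 -1.48563232e-04  2.00000000e-02]
scene 0.9 [ 0.44700753 -0.18503222  0.027     ]
side 0.65 [ 0.62068172 -0.01306531  0.02      ]
side 0.64 [ 0.46375149 -0.16207989  0.027     ]
wrist 0.56 [0.62193263 0.0015281  0.02      ]
wrist 0.8 [ 0.44797261 -0.18989307  0.027     ]
```

```bash
python3 -c "
from h import *
a=get_image('scene');w=get_image('wrist')
cv2.imwrite('pics/p4.png',cv2.hconcat([cv2.resize(a[130:300,170:400],(460,340)),cv2.resize(w[150:320,80:250],(340,340))]))
for d in outline_of('wrist','pot_mid')[:2]: print(d['conf'],d['xy'],d['region'].sum())"
```

```text
0.93 [117.9, 346.1] 494
```

View pics/p4.png

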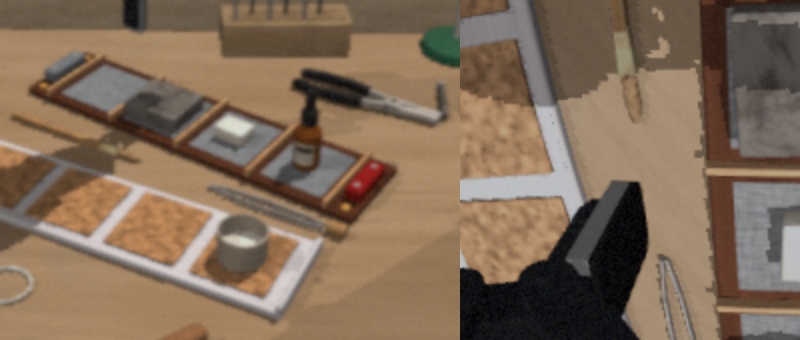

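The bottle, stone and anvil sit in their bays. The pot hasn't moved (scene about (291,251)), so it's next.

Call:
step_arm --turn '[[0,0,-0.06],[0,0,-0.06],[0,0,-0.06],[0,0,-0.06],[0,0,-0.06],[0,0,-0.06],[0,0,-0.06],[0,0,-0.06]]' --translation '[[-4,-3.3,0],[-8.5,-7,0],[-13,-10.7,0.5],[-17,-14,1],[-18.9,-15.5,2.5],[-18.9,-15.5,5],[-18.9,-15.5,6],[-18.9,-15.5,6]]' --grip '[0,0,0,0,0,0,0,0]'

```text
time_s: 20.25
tcp_pos: [0.4606, -0.1762, 0.2262]
ee_rot: [-0.001, 0.707, 0.707, -0.0]
wrist_force: [0.6, 0.7, 0.2]
gripper_width: 1.0
finger_force: 0.0
```

```bash
python3 -c "
from h import *
move([.461,-.177,.186],0)
w=get_image('wrist');cv2.imwrite('pics/p5.png',w[180:384,100:412])"
```

```text
trans [-0.08, 0.04, 4.02] turn [-0.001, -0.0, 0.001]
```

View pics/p5.png

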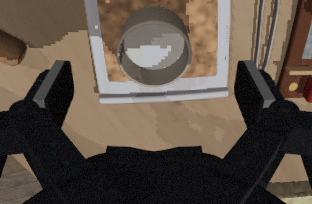

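```bash
python3 -c "
from h import *
print(back('wrist',(254,232),.042),back('wrist',(256,213),.02))"
```

```text
[ 0.46176794 -0.17406696  0.042     ] [ 0.46310304 -0.17165653  0.02      ]
```

Call:
step_arm --turn '[[0,0,0],[0,0,0],[0,0,0],[0,0,0],[0,0,0],[0,0,0],[0,0,0],[0,0,0]]' --translation '[[0.1,0.1,1.5],[0.1,0.1,3.5],[0.1,0.1,4],[0.1,0.1,4],[0.1,0.1,4],[0.1,0.1,4],[0.1,0.1,4],[0.1,0.1,4]]' --grip '[0,0,0,0.2,0.4,0.6,0.7,0.8]' --grip_force 25

```text
time_s: 21.3
tcp_pos: [0.4617, -0.1756, 0.1874]
ee_rot: [0.0, 0.707, 0.707, 0.0]
wrist_force: [-2.0, -0.2, 6.2]
gripper_width: 0.514
finger_force: 25.6
```

Call:
step_arm --turn '[[0,0,0],[0,0,0],[0,0,0],[0,0,0],[0,0,0],[0,0,0],[0,0,0]]' --translation '[[0,0,0],[0,0,0],[0,0,-1],[0,0,-3],[0,0,-6],[0,0,-8],[0,0,-8]]' --grip '[0.8,0.8,0.8,0.8,0.8,0.8,0.8]'

```text
time_s: 22.18
tcp_pos: [0.4622, -0.1757, 0.2681]
ee_rot: [0.001, 0.707, 0.707, 0.001]
wrist_force: [-1.0, 0.8, -1.1]
gripper_width: 0.513
finger_force: 25.9
```

```bash
python3 -c "
from h import *
move([.633,.087,.265],-.06);move([.633,.087,.182],-.06)
"
```

```text
trans [26.26, 17.09, 0.37] turn [0.004, 0.0, 0.06]
trans [26.27, 17.06, 8.67] turn [0.004, 0.0, 0.06]
```

Call:
step_arm --turn '[[0,0,0],[0,0,0.06],[0,0,0.06],[0,0,0.06],[0,0,0.06],[0,0,0.06],[0,0,0.06],[0,0,0.06],[0,0,0.06],[0,0,0.06],[0,0,0.06],[0,0,0.06]]' --translation '[[2,1.3,0],[6,4,0],[10,6.5,0],[14.5,9.5,0],[19,12.4,0],[23,15,0],[25.5,16.6,0],[26.2,17.1,1],[26.2,17.1,4],[26.2,17.1,7],[26.2,17.1,8.3],[26.2,17.1,8.3]]' --grip '[0.8,0.8,0.8,0.8,0.8,0.8,0.8,0.8,0.8,0.8,0.8,0.8]'

```text
time_s: 23.68
tcp_pos: [0.6319, 0.0848, 0.1834]
ee_rot: [-0.0, 0.729, 0.685, -0.001]
wrist_force: [0.9, -0.1, -0.0]
gripper_width: 0.511
finger_force: 26.8
```

Call:
step_arm --turn '[[0,0,0],[0,0,0],[0,0,0],[0,0,0],[0,0,0],[0,0,0],[0,0,0],[0,0,0],[0,0,0],[0,0,0]]' --translation '[[0,0,0],[0,0,0],[0,0,0],[0,0,0],[0,0,-3],[0,0,-8],[0,0,-13],[-2,-5,-17],[-6,-10,-20],[-6,-10,-20]]' --grip '[0.8,0.5,0.2,0,0,0,0,0,0,0]'

```text
time_s: 24.92
tcp_pos: [0.5272, 0.0294, 0.3855]
ee_rot: [-0.0, 0.729, 0.684, 0.002]
wrist_force: [0.4, 0.4, -0.3]
gripper_width: 1.0
finger_force: 0.0
```

```bash
cat > e.py <<'E'
from h import *
P={"bottle_mid":(.617,-.165),"stone_mid":(.6225,-.081),"anvil_mid":(.628,.003),"pot_mid":(.633,.087)}
Z={"bottle_mid":.045,"stone_mid":.02,"anvil_mid":.021,"pot_mid":.025}
for n in("scene","side","wrist"):
    im=get_image(n);cv2.imwrite(f"pics/f{n}.png",im)
    for t in P:
        for d in outline_of(n,t)[:1]: print(n,t,round(d["conf"],2),np.round((back(n,d["xy"],Z[t])[:2]-P[t])*1000))
a=cv2.imread("pics/fscene.png");w=cv2.imread("pics/fwrist.png");cv2.imwrite("pics/p6.png",cv2.hconcat([cv2.resize(a[110:280,170:400],(345,255)),w[60:315,100:500]]))
E
python3 e.py
```

```text
scene bottle_mid 0.59 [ 4. -1.]
scene stone_mid 0.73 [-3. -6.]
scene anvil_mid 0.65 [-5. -4.]
scene pot_mid 0.85 [-14.  -6.]
side bottle_mid 0.55 [-8. -6.]
side stone_mid 0.53 [ -6. -22.]
side anvil_mid 0.98 [-3. -6.]
side pot_mid 0.75 [-7. -3.]
wrist bottle_mid 0.8 [1. 3.]
wrist stone_mid 0.6 [2. 0.]
wrist anvil_mid 0.7 [-8.  2.]
wrist pot_mid 0.61 [ 1. -2.]
```

View pics/p6.png

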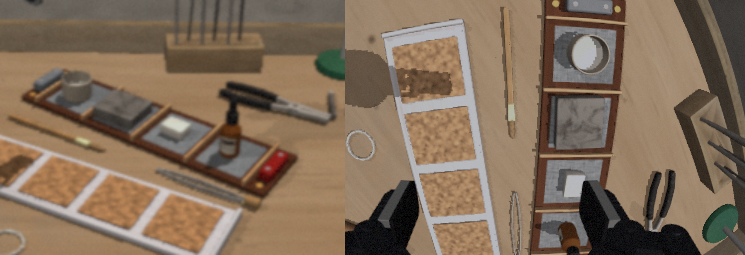

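All four stand flat and centred in their bays: pot (588,53), anvil (582,122), stone (573,184), bottle (568,235). The gripper is clear of everything.

```bash
python3 -c "
from h import *
print(r.finish_job())"
```

```text
the job is handed in; nothing more can be done
None
```

The job is handed in: from the rack's red end, the bays hold the bottle, pumice stone, steel block and flux pot, all upright and centred in the last pictures, at about 25 s on the robot's clock; no verdict came back.

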